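# Snap shut the lever clamp over the sample dish

### The job

Two lever clamps on wooden boards stand open on the lab bench; under the raised rubber foot of one of them lies a covered glass dish. Swing that clamp's red lever over its high point and down until it snaps fully closed and stays there by itself. Keep the dish in its place under the foot and leave the other, empty clamp open.

Things in the scene. Friction and masses are not known exactly. Their poses are not given: they have to be found in the camera images.
- dish_lever (a joint): lever of the clamp with the dish, rad: 0 open, 1.95 closed (stop); starts at 0 to 0.25. A spring cam resists with up to 0.6 N m until the high point at about 1.6, then pulls it shut and holds; released earlier it springs back part way. A steel bar ending in a red paddle (42 mm long, 24 wide, 12 thick) that spans 56 to 98 mm from the pivot. Closed, it clears the board by about 45 mm
- dish_pivot (a point): pivot of that lever, 62 mm above the bench; z up, +x towards the dish (centre at x = 55 mm). At joint value q the lever points along (-cos(2.05-q), 0, sin(2.05-q)): open, up and leaning over the dish; closed, nearly level towards -x. Fixed board, x -105 to +95 mm, 90 wide, 18 high. Steel cheeks (38 wide, x -29 to +11) rise to 74 mm, the raised foot arm (x up to +45) to 95 mm above the bench
- dish: covered round glass dish with a pale pink sample, 60 mm across, 16 high, loose in a low white nest on its clamp's board, under a rubber foot on a steel arm that swings down on it as the lever closes; origin at the centre of its underside, z up
- spare_lever (a joint): lever of the other, empty clamp, same make and same red paddle, rad: 0 open, 1.95 closed; starts at 0 to 0.25 and is to stay open. That clamp stands on the other side of the robot's x axis, its pivot at least 0.3 m from the first
Things that resemble listed ones, but are neither listed nor needed, are in the scene too. Leave any pink look-alike of the part that bears spare_lever alone.

How it is judged:
At the end, for the whole second after the job is handed in: The lever of the clamp with the dish is closed (joint above 1.83 rad, its stop is at 1.95) and at rest; the dish lies flat (within 10 degrees) within 12 mm of where it was; the other clamp's lever is still open (joint below 0.6 rad) (value of joint dish_lever above 1.83 rad and velocity of joint dish_lever below 0.1 rad/s and value of joint spare_lever below 0.6 rad and distance of dish from where it was at the start of the episode below 0.012 m and angle between dish's own z axis and vertical below 0.17 rad and linear speed of dish below 0.02 m/s); the robot touches nothing.
It fails at once if the empty clamp's lever is swung over (value of joint spare_lever above 1 rad).
It also fails if it takes over 26 s, if anything falls off the work surface, if the arm or the gripper's body presses on something with over 40 N, if the wrist force passes 120 N, or if a joint passes its speed limit or range.

### The arm

A 7-joint arm with a two-finger parallel gripper is mounted at the origin on the work surface. World frame = base frame: x ahead of the robot, y to its left, z up, the work surface at z = 0. Lengths are in m, angles in rad, forces in N, time in s.
With the tool pointing down it reaches from about 0.35 to 0.9 m from the base axis. Payload 8.1 kg.
Tool frame: the origin (TCP) lies on the centre line of the jaws, within the pads' length; the fingertips stand 14 mm ahead of it and the grasp point (between the pads) lies 5 mm behind it; z points along the fingers, y is the direction in which the jaws open and shut (so a half turn about z gives the same grasp; the last joint's range is limited). The gripper opens to 92 mm and grips with 3 to 60 N. Pads are 19 mm wide; open, the fingers measure 130 mm over their backs; the gripper's body (75 mm by 190 mm) begins 47 mm behind the grasp point.
Start: joints at [-1.238, 0.434, 0.025, 1.573, -0.012, 1.134, -0.075], TCP at [0.264, 0.567, 0.241] pointing down, gripper open.
Joint ranges: [-2.62, 2.62], [-0.44, 2.09], [-1.27, 1.32], [0.08, 2.57], [-1.32, 4.46], [0.12, 2], [-2.74, 2.74]. Speed limits (rad/s): [2.22, 2.22, 3.01, 3.01, 3.14, 3.14, 3.14].

### API

Orientations are given as a rotation vector (axis times angle).
In Python, from cell import observe, eyes, arm gives the robot as it stands.
- The arm moves only by the tool step_arm, never from a script. Its argument "series" is a list that holds one entry, the list of rows, each a list of 5 numbers: the finger opening in m, from 0 to 0.0918, then the shift along the world's x, y, z in m, then the turn about the world's z in degrees. In form: [[[hand, dx, dy, dz, spin], ...]]. A call has 1 to 20 rows; each row is the pose to reach, as a shift and turn from the pose measured when the call began; what a row does not reach only later rows make up. A row lasts 1/12 s, in which the tool goes at most 41.7 mm and 7.16 degrees, less where a joint would pass 70% of its speed; a pose out of reach is approached as far as the arm can. A call with a gripper value outside its range is refused whole. The fingers move at their own pace and stop on an object; "squeeze" is the grip in N (left out, the last holds). Time passes only in rows, so rows that repeat a pose let the fingers close. It gives the time, the measured TCP pose, the force and the opening at its end, in the units of the state.
- observe(): the state, without advancing time (a new reading comes with each control period).
- eyes.get_image(name): name is "side" or "top"; returns (picture, depth): 480x640x3 uint8, red, green, blue; 480x640 float32, m along the optical axis (not along the pixel's ray), 0 where there is no reading.
- eyes.camera_params(name): a dict with "intrinsics" (3x3 intrinsics, pixels), "position" and "attitude" of the camera in the world. Camera axes: x right, y down, z forward; pixel columns grow to the right and rows downward; lengths in m; the calibration is good to about 2 mm. A picture is of the moment at which its call begins. camera_params takes no time and is no camera call.
- arm.sign_off(): hands the job in, once; it reports no verdict.
The state is a dict: "clock": time; "joints": joint angles; "dq": joint speeds; "joint_efforts": joint torques, N m; "position": TCP position; "ee_rot": TCP orientation; "force": force on the tool from outside, world axes, zero at the start; "ft_torque": the same for the moment, N m; "width": opening from 0.0 (shut) to 1.0 (fully open).
Only numpy, scipy, OpenCV 4.12 (cv2) and the standard library are available. Lean on these libraries where they do the work, as an engineer would, in place of code of your own. Each camera call takes 0.05 s, during which the arm holds its last target.

## Working session

There is one attempt and no reset: what is moved stays moved. The work goes in short steps, Python scripts to look and compute and a tool call to move; the robot and the scene stay as the last step left them, time stands still between calls to the robot, and variables do not carry over. Pictures are saved under pics/ and viewed, and the job is handed in when it is done.

Besides the shell and the picture viewer there is one more tool, called after "Request:" by a JSON object that holds its "op" and its "data", one argument or row to a line. step_arm: Moves the arm, as the interface text tells. Its arguments: {"type":"object","properties":{"series":{"type":"array"},"squeeze":{"type":"number"}},"required":["series"]}

```bash
mkdir -p pics
cat > h.py <<'E'
from cell import observe, eyes, arm
import numpy as np, cv2
from scipy.spatial.transform import Rotation as R
def snap(n,tag):
    im,d=eyes.get_image(n); np.savez(f'pics/{tag}.npz',im=im,d=d); cv2.imwrite(f'pics/{tag}.png',im[:,:,::-1]); return im,d
def cam(n):
    p=eyes.camera_params(n); a=np.array(p['attitude'],float)
    Rm=a if a.shape==(3,3) else (R.from_rotvec(a).as_matrix() if a.size==3 else R.from_quat(a).as_matrix())
    return np.array(p['intrinsics']),np.array(p['position']),Rm
def w(n,u,v,d):
    K,t,Rm=cam(n); return t+Rm@(np.linalg.inv(K)@[u,v,1]*d)
def proj(n,P):
    K,t,Rm=cam(n); c=K@(Rm.T@(np.array(P)-t)); return c[:2]/c[2]
E
python3 - <<'E'
from h import *
for n in('side','top'):
    snap(n,n+'0'); print(eyes.camera_params(n))
print(observe())
E
```

```text
{'intrinsics': array([[487.81570896,   0.        , 320.30602743],
       [  0.        , 487.81570896, 239.75450716],
       [  0.        ,   0.        ,   1.        ]]), 'position': array([ 0.32106862, -0.57443638,  0.79789853]), 'attitude': array([-2.31902415,  0.28169294, -0.0924515 ])}
{'intrinsics': array([[455.48900348,   0.        , 329.50067475],
       [  0.        , 455.48900348, 238.9421221 ],
       [  0.        ,   0.        ,   1.        ]]), 'position': array([0.37330832, 0.17020249, 1.15219432]), 'attitude': array([-2.14893557,  2.16547887, -0.1010435 ])}
{'clock': 0.1, 'joints': array([-1.23759545,  0.4351607 ,  0.02491038,  1.57399937, -0.01158564,
        1.13400143, -0.0750999 ]), 'dq': array([-0.00057728, -0.00152472,  0.00028354, -0.00168857,  0.00155522,
        0.00064463, -0.00129961]), 'joint_efforts': array([ 2.44996394e-03, -6.69129968e+01,  9.87482294e-01, -3.15143716e+01,
       -6.05719979e-02,  3.75005160e-02,  7.93680965e-05]), 'position': array([0.26366737, 0.5661761 , 0.24002072]), 'ee_rot': array([-6.79117023e-01, -3.06711333e+00,  2.21662734e-03]), 'force': array([ 0.02062048,  0.43471864, -0.14257257]), 'ft_torque': array([ 0.00229365,  0.01645478, -0.04175217]), 'width': 1.000251429274498}
```

View pics/side0.png

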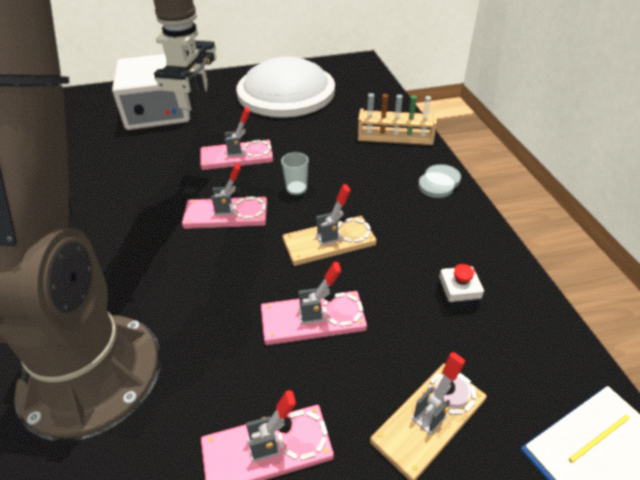

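View pics/top0.png

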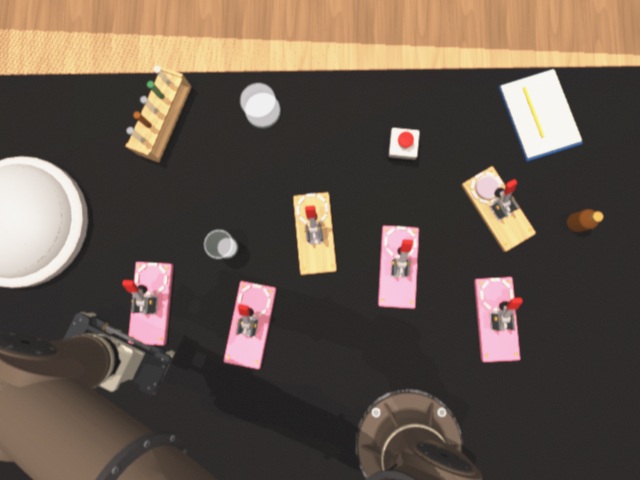

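The side picture shows six clamps, with base pixels as follows:
- **Wooden with dish:** top (498,207), side (430,420).
- **Wooden, empty:** top (315,232), side (330,240). This one is the spare.
- **Pink, empty:** top (398,266), (497,318), (250,325) and (150,303).

The wooden clamp with the pink-filled dish under its foot is the one meant. I'll confirm that in an enlarged crop.

Run:
```python
from h import *
a=np.load('pics/top0.npz')['im'][150:260,450:570]; b=np.load('pics/side0.npz')['im'][340:480,360:500]
a=cv2.resize(a,(400,367),interpolation=2); b=cv2.resize(b,(400,400),interpolation=2)[:367]
cv2.imwrite('pics/crop0.png',np.hstack([a,b])[:,:,::-1])
d=np.load('pics/top0.npz')['d']; im=np.load('pics/top0.npz')['im'].astype(int)
# wood board top corners
sub=[]
for v in range(155,260):
  for u in range(450,545):
    r,g,bb=im[v,u]
    if d[v,u]>0:
      P=w('top',u,v,d[v,u])
      sub.append((*P,r,g,bb,u,v))
S=np.array(sub)
m=(abs(S[:,2]-.018)<.008)&(S[:,3]>150)&(S[:,3]-S[:,5]>50)
pts=S[m][:,:2].astype(np.float32)*1000
rect=cv2.minAreaRect(pts); print(m.sum(),rect,cv2.boxPoints(rect)); print('z',np.median(S[m][:,2]))
m=(S[:,3]>150)&(S[:,4]<60)&(S[:,2]>.06); print('red',m.sum(),S[m][:,:3].mean(0),S[m][:,:3].min(0),S[m][:,:3].max(0))
m=(S[:,3]>130)&(abs(S[:,3]-S[:,5])<45)&(S[:,2]>.025)&(S[:,2]<.05)&(S[:,6]<500);print('dish',m.sum(),S[m][:,:3].mean(0))
```

```text
Traceback (most recent call last):
  File "h.py", line 11, in w
    K,t,Rm=cam(n); return t+Rm@(np.linalg.inv(K)@[u,v,1]*d)
           ~~~^^^
  File "h.py", line 7, in cam
    p=eyes.camera_params(n); a=np.array(p['attitude'],float)
ValueError: time passes only in moves, steps and waits
```

View pics/crop0.png

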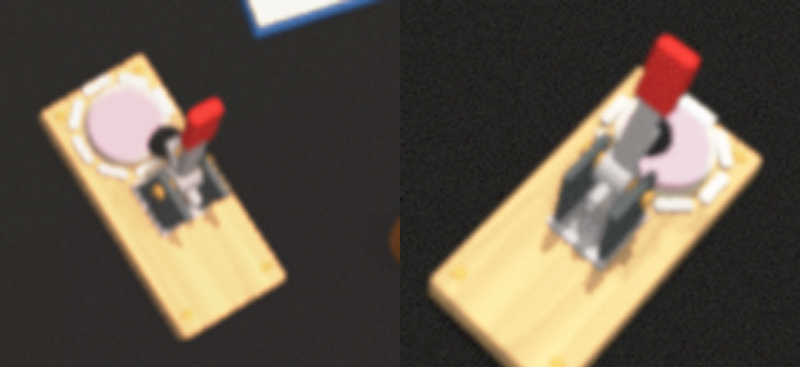

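The crop confirms it: pink dish under a black foot on the wooden board, with the red paddle leaning over the dish. Next I'll cache the calibration and measure.

```bash
cat >> h.py <<'E'
import functools
cam=functools.lru_cache(None)(cam)
E
cat > m.py <<'E'
from h import *
def cloud(n,f,u0,u1,v0,v1):
    q=np.load(f);d=q['d'];im=q['im'].astype(float);v,u=np.mgrid[v0:v1,u0:u1];v=v.ravel();u=u.ravel()
    k=d[v,u]>0;u=u[k];v=v[k];K,t,Rm=cam(n)
    P=t+(np.linalg.inv(K)@np.array([u,v,np.ones_like(u)])*d[v,u]).T@Rm.T
    return np.hstack([P,im[v,u],u[:,None],v[:,None]])
E
python3 - <<'E'
from m import *
for n,f,bx in(('top','pics/top0.npz',(450,545,155,260)),('side','pics/side0.npz',(360,500,340,480))):
    S=cloud(n,f,*bx)
    m=(abs(S[:,2]-.018)<.008)&(S[:,3]>130)&(S[:,3]-S[:,5]>40)
    r=cv2.minAreaRect(S[m][:,:2].astype(np.float32)*1000); print(n,m.sum(),r,'z',np.median(S[m][:,2])); print(cv2.boxPoints(r).round())
    m=(S[:,3]>140)&(S[:,4]<70)&(S[:,2]>.06)&(S[:,2]<.25); print('red',m.sum(),S[m][:,:3].mean(0),S[m][:,:3].min(0),S[m][:,:3].max(0))
    m=(S[:,3]>150)&(S[:,3]-S[:,4]>8)&(abs(S[:,3]-S[:,5])<40)&(S[:,2]>.025)&(S[:,2]<.05);print('dish',m.sum(),S[m][:,:3].mean(0),S[m][:,:3].min(0),S[m][:,:3].max(0))
E
```

```text
top 1714 ((574.209716796875, -236.110595703125), (199.687255859375, 92.82056427001953), 30.499195098876953) z 0.017793909160789045
[[ 465. -247.]
 [ 512. -327.]
 [ 684. -225.]
 [ 637. -145.]]
red 113 [ 0.59986761 -0.21932375  0.14418853] [ 0.58659568 -0.23393471  0.11925879] [ 0.61502433 -0.20817137  0.15725155]
dish 421 [ 0.62345721 -0.20411917  0.03359369] [ 0.54386511 -0.25771764  0.02513638] [ 0.66101069 -0.16943246  0.04289044]
side 3981 ((573.0314331054688, -237.6201934814453), (201.793701171875, 90.55343627929688), 30.163677215576172) z 0.018056814050047332
[[ 463. -249.]
 [ 509. -327.]
 [ 683. -226.]
 [ 638. -148.]]
red 352 [ 0.59856144 -0.22456631  0.14151376] [ 0.58670966 -0.23612203  0.11930442] [ 0.61421996 -0.20876349  0.15753156]
dish 450 [ 0.62880163 -0.21865273  0.03379682] [ 0.59455823 -0.24681027  0.02510237] [ 0.65589415 -0.18069614  0.03821735]
```

Run:
```python
from m import *
S=cloud('top','pics/top0.npz',100,640,60,400)
c=np.array([.573,-.237]);e=np.array([.8634,.5045]);e2=np.array([-e[1],e[0]]);p=c+.005*e
print('pivot',p)
m=(S[:,2]>.06)&(S[:,2]<.4)
# all things >6cm, in clamp frame, within 0.3 m
Q=S[m]; a=(Q[:,:2]-p)@e; b=(Q[:,:2]-p)@e2
H={}
for x,y,z in zip(a,b,Q[:,2]):
    if abs(x)<.32 and abs(y)<.3: k=(round(x/.03)*30,round(y/.03)*30);H[k]=max(H.get(k,0),z)
for k in sorted(H): print(k,round(H[k],3),end='; ')
for n,f,bx in(('top','pics/top0.npz',(485,545,155,230)),('side','pics/side0.npz',(360,500,340,480))):
    S=cloud(n,f,*bx); r=S[(S[:,3]>140)&(S[:,4]<70)&(S[:,2]>.06)&(S[:,2]<.25)][:,:3]
    a=(r[:,:2]-p)@e;b=(r[:,:2]-p)@e2;print('\n',n,'x',a.min(),a.mean(),a.max(),'y',b.min(),b.mean(),b.max(),'z',r[:,2].mean())
```

```text
pivot [ 0.577317  -0.2344775]
(-270, 150) 0.076; (-240, 120) 0.078; (-240, 150) 0.08; (-240, 180) 0.078; (-210, 120) 0.15; (-210, 150) 0.14; (-210, 180) 0.075; (-180, 120) 0.152; (-180, 150) 0.152; (-150, -180) 0.065; (-150, -150) 0.103; (-150, -120) 0.07; (-120, -180) 0.072; (-120, -150) 0.102; (-120, -120) 0.07; (-30, -30) 0.075; (-30, 0) 0.077; (-30, 30) 0.076; (-30, 270) 0.077; (-30, 300) 0.077; (0, -30) 0.076; (0, 0) 0.115; (0, 30) 0.077; (0, 270) 0.104; (0, 300) 0.091; (30, 0) 0.158; (30, 240) 0.149; (30, 270) 0.154; (30, 300) 0.098; (60, 270) 0.152; (210, 150) 0.06; (240, 90) 0.081; (240, 120) 0.087; (240, 150) 0.084; (270, 120) 0.086; (270, 150) 0.082; 
 top x 0.01600908797666159 0.027115263177172083 0.03797597593873835 y -0.012253715339380715 0.0017069638860868048 0.01160759667519041 z 0.14418852691259507

 side x 0.013812751258155119 0.02334264654977315 0.037087858375549336 y -0.013374007544388729 -0.002160500351599804 0.010166167698272898 z 0.1415137619867066
```

Request:
{"op": "step_arm", "data": {
  "series": [
    [[0,0.019,-0.038,0.01,-6],[0,0.037,-0.077,0.02,-12],[0,0.056,-0.115,0.02,-19],[0,0.074,-0.154,0.02,-25],[0,0.093,-0.192,0.02,-31],[0,0.111,-0.23,0.02,-37],[0,0.13,-0.269,0.02,-44],[0,0.148,-0.307,0.02,-50],[0,0.167,-0.346,0.02,-56],[0,0.185,-0.384,0.02,-62],[0,0.204,-0.422,0.02,-69],[0,0.222,-0.461,0.02,-75],[0,0.241,-0.499,0.02,-81],[0,0.259,-0.538,0.02,-87],[0,0.278,-0.576,0.02,-94],[0,0.296,-0.614,0.02,-100],[0,0.315,-0.653,0.02,-106],[0,0.333,-0.691,0.02,-112],[0,0.352,-0.73,0.02,-119],[0,0.37,-0.768,0.02,-125]]
  ],
  "squeeze": 20
}}

```text
clock: 1.77
position: [0.6249, -0.184, 0.2596]
ee_rot: [-3.035, -0.805, 0.001]
force: [0.7, 0.1, 0.6]
width: 0.002
```

Request:
{"op": "step_arm", "data": {
  "series": [
    [[0,0.008,-0.018,0,0],[0,0.008,-0.018,0,0],[0,0.008,-0.018,-0.03,0],[0,0.008,-0.018,-0.06,0],[0,0.008,-0.018,-0.09,0],[0,0.008,-0.018,-0.12,0],[0,0.008,-0.018,-0.127,0],[0,0.008,-0.018,-0.127,0],[0,0.008,-0.018,-0.127,0]]
  ]
}}

```text
clock: 2.52
position: [0.6333, -0.202, 0.1335]
ee_rot: [-3.035, -0.806, 0.001]
force: [0.3, -0.6, 0.6]
width: 0.004
```

Run:
```python
from h import *
s=observe(); print(s['position'],s['ee_rot'],s['force'])
a,_=snap('side','side1');b,_=snap('top','top1')
cv2.imwrite('pics/crop1.png',np.hstack([cv2.resize(a[300:480,340:520],(400,400)),cv2.resize(b[130:270,430:570],(400,400))])[:,:,::-1])
```

```text
[ 0.63325756 -0.20197318  0.13350962] [-3.03495357e+00 -8.05908485e-01  1.08141596e-03] [ 0.29526739 -0.63540987  0.58695125]
```

View pics/crop1.png

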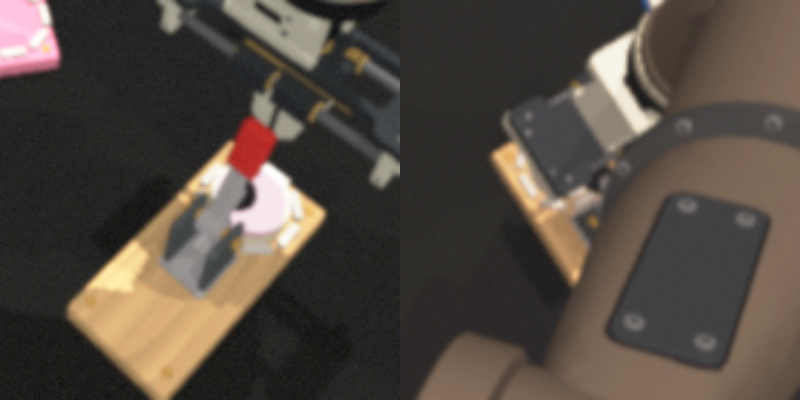

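The fingers are centred on the dish side of the paddle, at crop (275,115). First part of the push:

Request:
{"op": "step_arm", "data": {
  "series": [
    [[0,-0.009,-0.005,0.004,0],[0,-0.017,-0.01,0.007,0],[0,-0.024,-0.014,0.0105,0],[0,-0.03,-0.018,0.0105,0],[0,-0.037,-0.021,0.0105,0],[0,-0.043,-0.025,0.0105,0],[0,-0.051,-0.03,0.0105,0],[0,-0.058,-0.034,0.0105,0],[0,-0.067,-0.039,0.0105,0],[0,-0.076,-0.044,0.0105,0],[0,-0.076,-0.044,0.0105,0]]
  ]
}}

```text
clock: 3.53
position: [0.5572, -0.2465, 0.1452]
ee_rot: [-3.036, -0.805, -0.004]
force: [4.3, 3.5, -0.6]
width: 0.002
```

Run:
```python
from h import *
s=observe(); print(s['position'],s['force'])
a,_=snap('side','side2')
cv2.imwrite('pics/crop2.png',cv2.resize(a[300:480,340:520],(500,500))[:,:,::-1])
```

```text
[ 0.55718816 -0.2464645   0.14518628] [ 4.25713067  3.48171662 -0.56643223]
```

View pics/crop2.png

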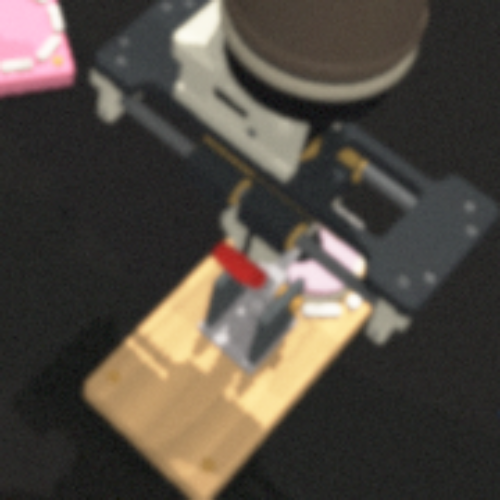

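Request:
{"op": "step_arm", "data": {
  "series": [
    [[0,-0.004,-0.002,-0.002,0],[0,-0.008,-0.0045,-0.005,0],[0,-0.015,-0.009,-0.01,0],[0,-0.0215,-0.0125,-0.017,0],[0,-0.0275,-0.016,-0.025,0],[0,-0.031,-0.018,-0.032,0],[0,-0.0335,-0.0195,-0.037,0],[0,-0.036,-0.021,-0.044,0],[0,-0.038,-0.022,-0.05,0],[0,-0.039,-0.0225,-0.053,0],[0,-0.039,-0.0225,-0.053,0]]
  ]
}}

```text
clock: 4.5
position: [0.5176, -0.2687, 0.0912]
ee_rot: [-3.035, -0.804, -0.001]
force: [0.3, 0.5, 1.0]
width: 0.007
```

Run:
```python
from h import *
s=observe(); print(s['position'],s['force'])
a,_=snap('side','side3')
cv2.imwrite('pics/crop3.png',cv2.resize(a[300:480,340:520],(500,500))[:,:,::-1])
```

```text
[ 0.51757985 -0.26874542  0.09120934] [0.25152572 0.4727701  1.01291741]
```

View pics/crop3.png

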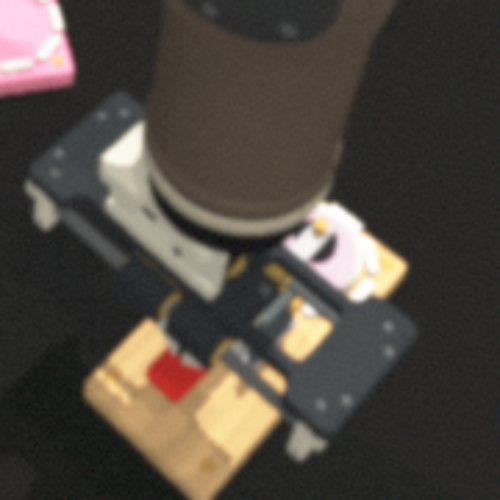

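The contact force is about 0 and the lever looks flat. I'll retreat upwards and aside, then check.

Request:
{"op": "step_arm", "data": {
  "series": [
    [[0,0,0,0.03,0],[0,0,0,0.07,0],[0,0,0,0.11,0],[0,0,0,0.15,0],[0,0,0,0.18,0],[0,0,0.04,0.18,0],[0,0,0.08,0.18,0],[0,0,0.12,0.18,0],[0,0,0.16,0.18,0],[0,0,0.2,0.18,0],[0,0,0.24,0.18,0],[0,0,0.28,0.18,0],[0,0,0.3,0.18,0],[0,0,0.3,0.18,0],[0,0,0.3,0.18,0],[0,0,0.3,0.18,0]]
  ]
}}

```text
clock: 5.88
position: [0.5182, 0.0302, 0.272]
ee_rot: [-3.036, -0.803, -0.003]
force: [-0.3, -1.7, 1.0]
width: 0.006
```

Run:
```python
from m import *
s=observe(); print(s['clock'],s['position'],s['force'],abs(s['dq']).max())
a,_=snap('side','side4');b,_=snap('top','top4')
cv2.imwrite('pics/crop4.png',np.hstack([cv2.resize(a[340:480,360:500],(400,400)),cv2.resize(b[150:260,450:560],(400,400))])[:,:,::-1])
p=np.array([.5775,-.2345]);e=np.array([.8634,.5045]);e2=np.array([-e[1],e[0]])
for n,f,bx in(('top','pics/top4.npz',(450,545,155,260)),('side','pics/side4.npz',(360,500,340,480))):
    S=cloud(n,f,*bx); r=S[(S[:,3]>120)&(S[:,4]<70)&(S[:,2]>.04)&(S[:,2]<.25)][:,:3]
    x=(r[:,:2]-p)@e;print(n,len(r),'x',x.min(),x.max(),'z',r[:,2].min(),r[:,2].mean(),r[:,2].max(), 'slope',np.polyfit(x,r[:,2],1) if len(r)>3 else '')
```

```text
5.8833 [0.51817994 0.03022829 0.27202661] [-0.33740744 -1.70295165  1.01054518] 0.020799465713143814
top 23 x -0.09210553744900409 -0.06114918029610121 z 0.06627970439263242 0.07336461564908604 0.07859158961164625 slope [-0.11254969  0.06482359]
side 96 x -0.09781145011168994 -0.062047206243622595 z 0.07092808049195476 0.07530079740818031 0.07935775912900889 slope [-0.07022162  0.06931738]
```

View pics/crop4.png

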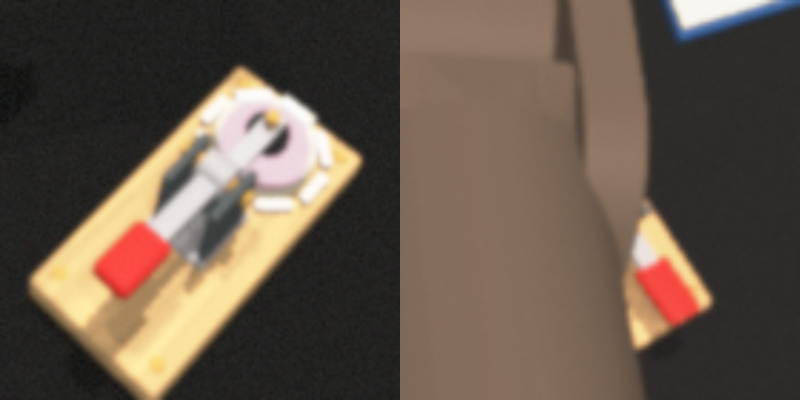

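View pics/side4.png

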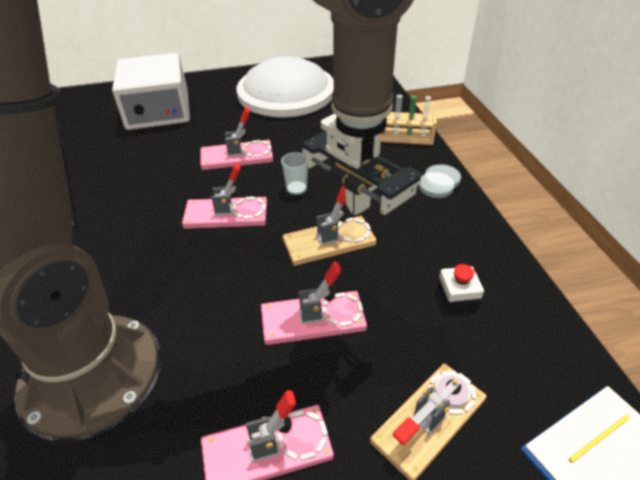

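The dish clamp's lever is flat, with its paddle at side (406,430). The paddle's upper face is at z ≈ 0.075 m with a slope of about 0.1 rad, which is what the closed stop should give. The foot rests on the dish in its nest, and the spare at (330,235) is still upright.

```bash
python3 -c "
from h import *
print(arm.sign_off())"
```

```text
the job is handed in; nothing more can be done
None
```

I closed the lever of the wooden clamp with the dish, moved the arm clear, and handed the job in at about 6 s of the 26 s allowed. I pushed the paddle over from the dish side with the closed fingertips; the contact force I read was about 5 N midway and about 1 N at the end.

- **Lever:** after the arm let go it stayed closed. The paddle's upper face was at z ≈ 0.075 m (0.0757 expected at the stop), with a slope of 0.07 rad from the side camera and 0.11 rad from the top camera; the stop is at 0.10.
- **Dish:** in the side picture it sits flat in its nest under the lowered foot. I checked this by eye and did not measure how far it had moved.
- **Other clamps:** the spare clamp's lever and the pink look-alikes' levers all still stand open.
- **Robot:** it stands clear, with its fingertips about 0.26 m above the bench. The force reading there was still about 2 N with nothing touched, which I take as sensor drift.

In the last top picture the arm hid most of the clamp, including the dish, so the dish check rests on the side camera. The lever check there rests mainly on the side camera too (96 paddle pixels against 23).

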